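Load culture tubes into the slant incubator

ROBOT

A 7-joint arm with a two-finger parallel gripper is mounted at the origin on the work surface. World frame = base frame: x ahead of the robot, y to its left, z up, the work surface at z = 0. Lengths are in mm, angles in degrees, forces in N, time in s.
With the tool pointing down it reaches from about 425 to 950 mm from the base axis. Payload 4.7 kg.
Tool frame: the origin (TCP) lies at the very end of the fingers, on their centre line; the grasp point (between the pads) lies behind it (r.pinch_z is the z of the grasp point in the tool frame, in mm); z points along the fingers, y is the line along which they close (so a half turn about z gives the same grasp; the last joint's range is limited). The gripper opens to 85 mm and grips with 20 to 120 N. Pads are 22 mm wide; open, the fingers measure 114 mm over their backs; the gripper's body (76 mm by 85 mm) begins 54 mm behind the grasp point. The pads swing forward as they close: fully open they stand 13 mm farther back than shut.
Start: joints at [62.515, 26.849, -2.785, 87.806, 1.381, 65.374, -4.715], TCP at [294.136, -607.565, 202.435] pointing down, gripper open.
Joint ranges: [-148.3, 148.3], [-19.14, 114.17], [-79.39, 73.82], [5.75, 140.21], [-59.74, 239.74], [12.07, 113.84], [-152.46, 152.46]. Speed limits (degrees/s): [147.25, 147.25, 180, 180, 180, 180, 180].

INTERFACE

Orientations are given as [roll, pitch, yaw] about the fixed x, y, z axes, in that order (R = Rz(yaw) Ry(pitch) Rx(roll)).
In Python, from station import r, jaws, kin, imaging, readout gives the robot as it stands. The module is installed in compiled form; this text tells all that it offers. Calls block until the motion is done:
- r.move_ptp(position, orientation): joint-space move of the TCP to a pose.
- r.servo_line(position, attitude=None, max_speed=150, guard=None): straight line of the TCP; attitude=None keeps the orientation; max_speed is the mean speed in mm/s. With guard (N) it stops when the force on the tool has changed by that much, and returns True; else False.
- r.movej(angles): joint-space move.
- jaws.gripper_to(opening, strength=None): finger opening in mm; strength is the grip in N (None keeps the last); returns when the fingers have stopped.
- r.pause(seconds).
- kin.inverse_kinematics(position, orientation): joint angles nearest the present ones, or None.
- imaging.camera(name): name is "scene" or "top" or "wrist"; returns the picture (400x640x3 uint8, red, green, blue); there is no depth.
- imaging.camera_params(name): a dict with "intrinsics" (3x3 intrinsics, pixels), "R" (3x3) and "t" (3): a world point X has camera coordinates R X + t; the wrist camera has in their place "mount" (4x4, takes a point from camera to tool coordinates, whose origin is the TCP and whose axes are the flange's). Camera axes: x right, y down, z forward; pixel columns grow to the right and rows downward; lengths in mm; the calibration is good to about 2 mm. The wrist camera is an equidistant fisheye: a pixel r from the principal point sees the ray r / f radians off the axis. A picture is of the moment at which its call begins: read the wrist's pose just before it. camera_params takes no time and is no camera call.
A pose or a line that the arm cannot do raises r.MotionError and nothing moves.
- r.finish_job(): hands the job in; it is judged then, once.
Readings, each from a call of its own:
- readout.read_clock(): time.
- readout.read_q(): joint angles.
- readout.read_joint_velocities(): joint speeds.
- readout.read_effort(): joint torques, N m.
- readout.read_eef_pos(): TCP position.
- readout.read_orientation(): TCP orientation.
- readout.read_contact_force(): force on the tool from outside, world axes, zero at the start.
- readout.read_torque(): the same for the moment, N m.
- readout.read_finger_gap(): finger opening in mm.
- readout.read_grip_force(): force on a finger pad.
Only numpy, scipy, OpenCV 4.12 (cv2) and the standard library are available. Lean on these libraries where they do the work, as an engineer would, in place of code of your own. Each camera call takes 0.05 s, during which the arm holds its last target. There are 200 camera calls.

TASK

Slide the incubator's shutter fully open, then load all the tubes from the rack, taking them one after another from left to right: lay each in the sloping rest and let go of it there to take a new hold, then slide it lying, bottom first, under the hood into the lane that matches its place in the rack (leftmost place, leftmost lane), and push it fully home. Last, slide the shutter fully closed, and leave the bottle, the beaker and the petri dish where they are.

Things in the scene. Friction and masses are not known exactly. Their poses are not given: they have to be found in the camera images.
- rack: Fixed blue test-tube rack, 56 x 174 mm, 87 mm high, four places in a row along its y axis at y = +57, +19, -19, -57 mm. Origin: centre of its underside, z up. Place 1 (y = +57 mm) is the leftmost seen from the robot. Holes 19 mm wide in the top plate (top at 87 mm); tubes stand upright, bottoms 8 mm and caps' ends 128 mm above the table.
- tube1: Capped glass culture tube standing in place 1 of the rack, counted from the left (absent in some runs). 120 mm long in all, about 35 g: glass 16 mm in diameter, round bottom; the top 22 mm is a hexagonal brass screw cap, 20 mm across flats. Origin: the lowest point of its round bottom; z runs along the tube to the cap.
- tube1_cap (a point): Centre of the flat end of tube 1's cap, 120 mm from the tube's origin.
- tube2: Capped glass culture tube standing in place 2 of the rack, counted from the left (absent in some runs). 120 mm long in all, about 35 g: glass 16 mm in diameter, round bottom; the top 22 mm is a hexagonal brass screw cap, 20 mm across flats. Origin: the lowest point of its round bottom; z runs along the tube to the cap.
- tube2_cap (a point): Centre of the flat end of tube 2's cap, 120 mm from the tube's origin.
- tube3: Capped glass culture tube standing in place 3 of the rack, counted from the left (absent in some runs). 120 mm long in all, about 35 g: glass 16 mm in diameter, round bottom; the top 22 mm is a hexagonal brass screw cap, 20 mm across flats. Origin: the lowest point of its round bottom; z runs along the tube to the cap.
- tube3_cap (a point): Centre of the flat end of tube 3's cap, 120 mm from the tube's origin.
- tube4: Capped glass culture tube standing in place 4 of the rack, counted from the left (absent in some runs). 120 mm long in all, about 35 g: glass 16 mm in diameter, round bottom; the top 22 mm is a hexagonal brass screw cap, 20 mm across flats. Origin: the lowest point of its round bottom; z runs along the tube to the cap.
- tube4_cap (a point): Centre of the flat end of tube 4's cap, 120 mm from the tube's origin.
- rest: Loose sloping rest, steel, 0.8 kg: base plate 130 (x) x 80 (y) x 12 mm with a right-angled V trough, open upwards, 80 mm long, 37 mm wide, sloping down at 45 degrees along the rest's +x to a stop plate at its low end. Origin: centre of the underside, z up. A tube lies in it bottom first against the stop, cap up towards -x; cap and 18 mm of glass stick out above the trough.
- rest_foot (a point): Where the bottom point of a tube lying in the rest comes: 43 mm along x and 30 mm above the rest's origin.
- rest_head (a point): Where the end of the cap of a tube lying in the rest comes: -42 mm along x and 115 mm above the rest's origin (rest_foot to rest_head is the tube's axis, 45 degrees up).
- incubator: Fixed bench incubator. Origin on the table under the middle of its front edge; x points into the lanes (away from the robot), y left, z up. Plate 150 mm wide, lane floor 34 mm high (over the first 14 mm it ramps up from 28 mm); four lanes along x, 118 mm deep; above them a clear hood, underside 64 mm and top 70 mm high, from 30 mm behind the front edge back to the end, so a tube can only be slid in from the front. Behind: a white box 105 mm high.
- shutter (a joint): Sliding shutter across the front, in m: 0 = closed (covers all lanes), 0.146 = fully open (slid to the incubator's +y, clear of the lanes). Plate 7 to 12 mm before the front edge, top 61 mm high. Stays where left; friction about 1.5 N. Its track, 12 mm high, lies 3 to 16 mm before the front edge from y = -80 to +225 mm, with an end stop 30 mm high at y = +228 mm.
- shutter_grip (a point): Grip point on the shutter's handle, a black upright block 12 x 12 mm whose top is 113 mm above the table; this point is 98 mm above the table, on the axis of the block, which stands free above 70 mm. At joint value q it lies at incubator x = -9.5 mm, y = 60 mm + q.
- lane1 (a point): Mouth of lane 1 (counted from the left, seen from the robot): at the front edge, incubator y = 51 mm, 34 mm above the table (level of the lane's main floor). Axes as the incubator's. The lane is about 30 mm wide, between 14 mm high ribs that begin 30 mm behind the edge; a tube pushed against its back wall has its cap end 2 mm before the front edge, clear of the shutter.
- lane2 (a point): Mouth of lane 2 (counted from the left, seen from the robot): at the front edge, incubator y = 17 mm, 34 mm above the table (level of the lane's main floor). Axes as the incubator's. The lane is about 30 mm wide, between 14 mm high ribs that begin 30 mm behind the edge; a tube pushed against its back wall has its cap end 2 mm before the front edge, clear of the shutter.
- lane3 (a point): Mouth of lane 3 (counted from the left, seen from the robot): at the front edge, incubator y = -17 mm, 34 mm above the table (level of the lane's main floor). Axes as the incubator's. The lane is about 30 mm wide, between 14 mm high ribs that begin 30 mm behind the edge; a tube pushed against its back wall has its cap end 2 mm before the front edge, clear of the shutter.
- lane4 (a point): Mouth of lane 4 (counted from the left, seen from the robot): at the front edge, incubator y = -51 mm, 34 mm above the table (level of the lane's main floor). Axes as the incubator's. The lane is about 30 mm wide, between 14 mm high ribs that begin 30 mm behind the edge; a tube pushed against its back wall has its cap end 2 mm before the front edge, clear of the shutter.
- bottle: Bystander: amber reagent bottle, 60 mm in diameter, 110 mm high; origin centre of underside.
- beaker: Bystander: empty glass beaker, 66 mm in diameter, 85 mm high; origin centre of underside.
- dish: Bystander: flat closed petri dish, 94 mm in diameter, 18 mm high; origin centre of underside.
Mind the look-alikes: they are no part of the job. What is shaped like the rest but green is not meant.

How it is judged:
By the outcome, as a careful person would: the job done as asked, in the order asked, and still so for the second after the job is handed in, with the robot touching nothing.
Of tube1, tube2, tube3, tube4 only 2 to 3 are there at a start; the rules pass over those that are not, and their reading is None.
At some moment in a run one of rest may be knocked a few centimetres aside while the robot is not near it.
Once in a run the grip may slacken for a moment while it holds something.
It also fails if it takes over 210 s, if anything falls off the work surface, if the arm or the gripper's body presses on something with over 40 N, if the wrist force passes 120 N, or if a joint passes its speed limit or range.

## Working session

There is one attempt and no reset: what is moved stays moved. The work goes in short steps, each a Python script; the robot and the scene stay as the last script left them, time stands still between calls to the robot, and variables do not carry over. Pictures are saved under pics/ and viewed, at most 14 in all, crops included, and the job is handed in when it is done.

```bash
mkdir -p pics; ls; python3 - <<'E'
from station import r,jaws,kin,imaging,readout
import cv2,numpy as np
for n in("scene","top"):
    cv2.imwrite(f"pics/{n}0.png",imaging.camera(n)[:,:,::-1])
    p=imaging.camera_params(n);print(n,{k:np.round(v,3).tolist() for k,v in p.items()})
print({k:np.round(v,3).tolist() for k,v in imaging.camera_params("wrist").items()})
print(r.pinch_z,readout.read_eef_pos(),readout.read_orientation(),readout.read_clock())
E
```

```text
pics
scene {'intrinsics': [[432.254, 0.0, 318.688], [0.0, 432.254, 195.734], [0.0, 0.0, 1.0]], 'R': [[0.193, 0.981, 0.012], [0.553, -0.099, -0.827], [-0.81, 0.166, -0.562]], 't': [-96.463, -196.992, 1467.466]}
top {'intrinsics': [[458.488, 0.0, 327.064], [0.0, 458.488, 199.988], [0.0, 0.0, 1.0]], 'R': [[-0.005, -1.0, 0.006], [-0.986, 0.004, -0.164], [0.164, -0.007, -0.986]], 't': [-4.172, 537.067, 1170.673]}
{'intrinsics': [[309.707, 0.0, 325.591], [0.0, 309.707, 202.971], [0.0, 0.0, 1.0]], 'mount': [[-0.0, -0.959, -0.282, 72.143], [1.0, -0.0, -0.001, -1.187], [0.001, -0.282, 0.959, -170.88], [0.0, 0.0, 0.0, 1.0]]}
-18.700000000000003 [ 293.86231927 -607.03410214  201.46073863] [-1.79898122e+02  1.73580414e-03  2.58313628e+01] 0.1
```

View pics/scene0.png

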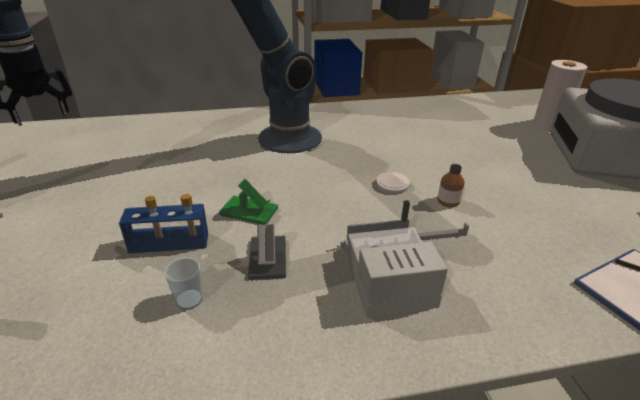

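View pics/top0.png

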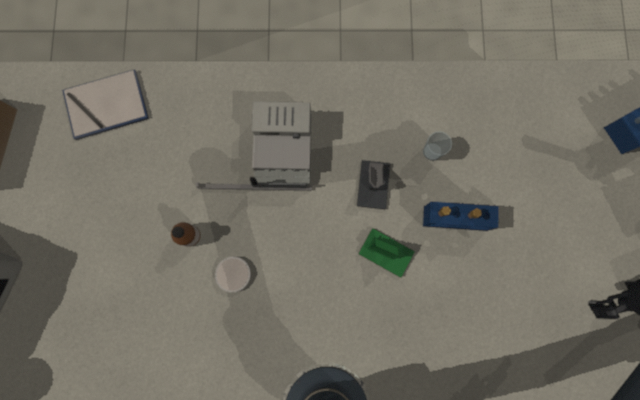

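The scene picture shows two tubes in the rack (caps at 151,202 and 187,200), the grey rest at (267,250), the green decoy at (250,205) and the shutter handle at (405,210). The top picture shows the rest at (374,185) and the rack at (461,215). Next I'll take an enlarged crop.

```bash
cat >h.py <<'E'
from station import r,jaws,kin,imaging,readout
import cv2,numpy as np
from scipy.spatial.transform import Rotation as Ro
def px2w(n,u,v,z):
    p=imaging.camera_params(n);K,R,t=p["intrinsics"],np.array(p["R"]),np.array(p["t"])
    d=R.T@np.linalg.inv(K)@[u,v,1];c=-R.T@t
    return c+d*(z-c[2])/d[2]
def w2px(n,X):
    p=imaging.camera_params(n);q=np.array(p["intrinsics"])@(np.array(p["R"])@X+p["t"]);return q[:2]/q[2]
E
python3 - <<'E'
import cv2
a=cv2.imread("pics/top0.png")
cv2.imwrite("pics/c1.png",cv2.convertScaleAbs(cv2.resize(a[140:240,350:510],None,fx=5,fy=5,interpolation=2),alpha=1.6))
cv2.imwrite("pics/c2.png",cv2.convertScaleAbs(cv2.resize(a[90:200,185:345],None,fx=5,fy=5,interpolation=2),alpha=1.4))
E
```

```text
(no output)
```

View pics/c1.png

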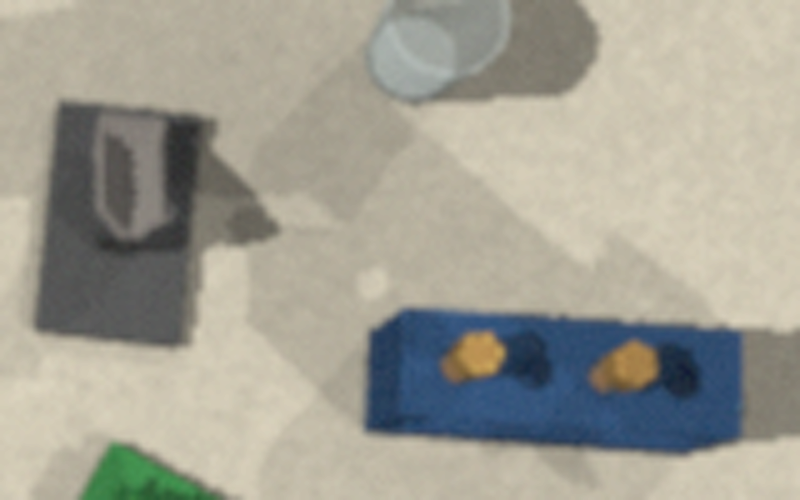

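View pics/c2.png

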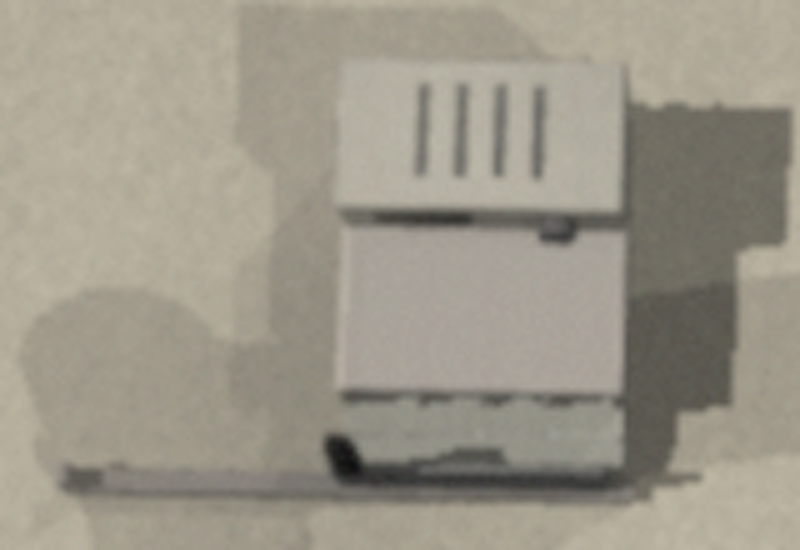

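```bash
python3 - <<'E'
from h import *
np.set_printoptions(precision=1,suppress=True)
c1=lambda u,v:(350+u/5,140+v/5); c2=lambda u,v:(185+u/5,90+v/5)
T=lambda c,u,v,z:px2w("top",*c(u,v),z)
print("caps",T(c1,482,354,128),T(c1,638,364,128))
print("rack top corners",[T(c1,*p,87) for p in((403,308),(742,330),(738,450),(372,432))])
R=[T(c1,*p,12) for p in((60,101),(214,119),(187,346),(36,328))];print("rest",R,np.mean(R,0))
print("handle",T(c2,340,440,113)); print("handle? other",T(c2,347,470,70))
print("hood front",T(c2,342,390,70),T(c2,626,390,70)); print("box top",[T(c2,*p,105) for p in((340,60),(627,62),(627,212),(340,210))])
print("track",T(c2,62,490,0),T(c2,640,497,0))
print("beaker",px2w("top",432,152,0),"scene handle",px2w("scene",405,203,113),"scene caps",px2w("scene",151,199,128),px2w("scene",187,197,128))
E
```

```text
caps [ 495.1 -299.2  128. ] [ 489.8 -375.9  128. ]
rack top corners [array([ 524.8, -271. ,   87. ]), array([ 512.8, -444.1,   87. ]), array([ 451.3, -438. ,   87. ]), array([ 461.2, -252.6,   87. ])]
rest [array([ 653.6, -103.7,   12. ]), array([ 643.1, -188.6,   12. ]), array([ 516.5, -170.3,   12. ]), array([526.7, -88.5,  12. ])] [ 585.  -137.8   12. ]
handle [582.4 180.2 113. ]
handle? other [575.7 183.   70. ]
hood front [618.5 186.5  70. ] [618.   37.6  70. ]
box top [array([786.6, 185.9, 105. ]), array([785.2,  36.3, 105. ]), array([703.8,  36.2, 105. ]), array([705.3, 184.1, 105. ])]
track [579.2 350.4   0. ] [574.2  31.9   0. ]
beaker [ 679.7 -301.4    0. ] scene handle [585.6 177.  113. ] scene caps [ 494.1 -369.5  128. ] [ 499.8 -293.8  128. ]
```

```bash
python3 - <<'E'
from h import *
np.set_printoptions(precision=0,suppress=True)
def t(n,p,o):
    q=kin.inverse_kinematics(p,o);print(n,o,None if q is None else np.array(q))
for y in (0,180,-180,90,-90):
    print("yaw",y)
    t("rack",[495,-299,98],[180,0,y]);t("rack3",[490,-376,250],[180,0,y])
    for s in ((1,) if y in(0,) else (-1,)):
        t("rest lay",[560,-137,80],[180,-45*s,y]); 
        for a in(45,30,15,0): t("regrip",[550,-137,80],[180,a*s,y]);t("lift",[520,-137,140],[180,a*s,y])
        for a in(0,-15,-30,-45): t("lane1",[555,163,28],[180,a*s,y]);t("lane1back",[430,163,60],[180,a*s,y])
    t("handle",[580,177,79],[180,0,y]);t("handleopen",[580,320,79],[180,0,y])
E
```

```text
yaw 0
rack [180, 0, 0] [ 30.  24.  -4. 107.   2.  49. -65.]
rack3 [180, 0, 0] [ 35.  19.  -2.  93.   1.  68. -57.]
rest lay [180, -45, 0] [ 63.  32. -56. 138. 153.  24. 141.]
regrip [180, 45, 0] [  9.  50.  -3.  77.   7.  98. -86.]
lift [180, 45, 0] [ 10.  44.  -4.  80.   7. 101. -86.]
regrip [180, 30, 0] [ 11.  41.  -6.  87.   7.  82. -87.]
lift [180, 30, 0] [ 12.  35.  -7.  90.   7.  86. -87.]
regrip [180, 15, 0] [ 14.  33.  -8.  98.   7.  65. -87.]
lift [180, 15, 0] [ 16.  26. -10.  99.   6.  70. -86.]
regrip [180, 0, 0] [ 18.  25. -11. 109.   6.  46. -86.]
lift [180, 0, 0] [ 21.  19. -13. 110.   5.  52. -85.]
lane1 [180, 0, 0] [  -2.   32.  -25.  109.   19.   43. -127.]
lane1back [180, 0, 0] [   4.   22.  -36.  123.   20.   41. -135.]
lane1 [180, -15, 0] [ -15.   26.  -11.  121.   29.   23. -140.]
lane1back [180, -15, 0] [ -59.   14.   31.  136.   -0.   19. -119.]
lane1 [180, -30, 0] [-26.  24.  -3. 132. 100.  15. 145.]
lane1back [180, -30, 0] None
lane1 [180, -45, 0] [ -4.  33. -35. 139. 126.  49. 121.]
lane1back [180, -45, 0] None
handle [180, 0, 0] [   1.   31.  -30.  103.   1
[... 4316 characters left out ...]
29.]
lift [180, 0, -90] [ -37.   30.   64.  113.  -32.   58. -137.]
lane1 [180, 0, -90] [ 25.  50. -68. 107.  54.  62. 115.]
lane1back [180, 0, -90] [ 26.  35. -67. 122.  42.  52. 114.]
lane1 [180, 15, -90] [ 34.  50. -68. 110.  45.  48. 128.]
lane1back [180, 15, -90] [ -64.   31.   64.  130.  -58.   52. -140.]
lane1 [180, 30, -90] [   2.   32.   -8.  114.  -43.   40. -150.]
lane1back [180, 30, -90] [   6.   21.  -12.  129.  -46.   36. -147.]
lane1 [180, 45, -90] [  10.   38.   -9.  114.  -58.   49. -130.]
lane1back [180, 45, -90] [  19.   29.  -18.  129.  -59.   44. -125.]
handle [180, 0, -90] [ 23.  47. -68. 102.  48.  66. 120.]
handleopen [180, 0, -90] [  8.  52. -68.  94.  50.  70. 109.]
```

```bash
cat >>h.py <<'E'
def rpy(o): return Ro.from_euler("xyz",o,degrees=True).as_matrix()
def shoot(name):
    pos,o=np.array(readout.read_eef_pos()),np.array(readout.read_orientation());im=imaging.camera("wrist")
    np.savez("pics/"+name,pos=pos,o=o);cv2.imwrite(f"pics/{name}.png",im[:,:,::-1])
def wpx(name,u,v,z):
    d=np.load("pics/"+name+".npz");p=imaging.camera_params("wrist");K,M=np.array(p["intrinsics"]),np.array(p["mount"])
    a=np.array([u-K[0,2],v-K[1,2]]);rr=np.hypot(*a);th=rr/K[0,0]
    c=np.r_[a/max(rr,1e-9)*np.sin(th),np.cos(th)];R=rpy(d["o"])
    o=d["pos"]+R@M[:3,3];w=R@M[:3,:3]@c;return o+w*(z-o[2])/w[2]
E
python3 - <<'E'
from h import *
r.move_ptp([560,160,260],[180,0,0]);shoot("w1");print(readout.read_eef_pos(),readout.read_clock())
E
```

```text
[560.33362524 159.0765912  259.81867797] 3.0167
```

View pics/w1.png

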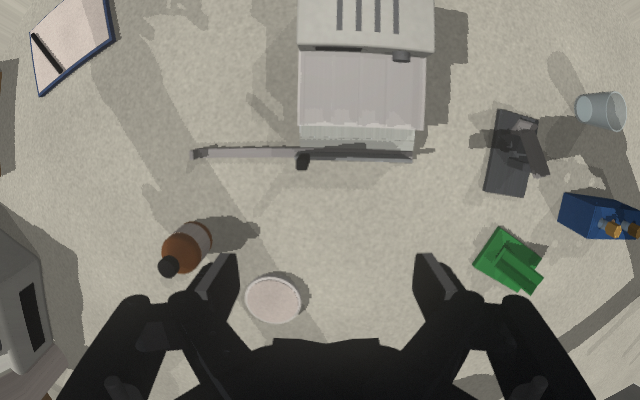

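The wrist picture shows the handle's top at about (302,164), the front edge of the hood at (299–424,124), the dish at (273,299) and the bottle at (185,250).

```bash
python3 - <<'E'
from h import *
np.set_printoptions(precision=1,suppress=True)
W=lambda u,v,z:wpx("w1",u,v,z)
print("handle",W(302,164,113),"hood",W(298,124,70),W(424,126,70),"box",W(299,45,105),W(434,52,105))
print("front edge floor",W(299,150,28),W(414,152,28),"track",W(195,156,0),W(434,152,0))
print("dish",W(273,299,18),px2w("top",233,272,18),"bottle",W(170,267,110),px2w("top",181,231,110))
print("rest",[W(*p,12) for p in((499,109),(541,122),(526,197),(484,188))])
E
```

```text
handle [580.5 184.9 113. ] hood [620.8 192.2  70. ] [621.1  43.   70. ] box [706.4 187.6 105. ] [704.7  43.7 105. ]
front edge floor [585.4 195.1  28. ] [584.2  42.   28. ] track [578.1 354.3   0. ] [581.8   3.    0. ]
dish [349.9 245.2  18. ] [349.9 242.3  18. ] bottle [451.9 361.  110. ] [449.7 355.6 110. ]
rest [array([653.2, -96.7,  12. ]), array([ 642.1, -182.2,   12. ]), array([ 518.1, -167. ,   12. ]), array([531.8, -80.8,  12. ])]
```

```bash
python3 - <<'E'
from h import *
np.set_printoptions(precision=1,suppress=True)
P=lambda:print(np.array(readout.read_eef_pos()),readout.read_contact_force(),readout.read_finger_gap(),readout.read_grip_force(),readout.read_clock())
r.servo_line([580,182,150]);print(r.servo_line([580,182,80],guard=12));P()
jaws.gripper_to(5,30);P()
print(r.servo_line([580,320,80],max_speed=100,guard=12));P()
print(r.servo_line([580,345,80],max_speed=40,guard=12));P()
cv2.imwrite("pics/top1.png",imaging.camera("top")[:,:,::-1])
E
```

```text
False
[580.6 182.4  80.9] [ 0.5 -0.1  0.5] 85.50610206000974 0.0 4.5417
[580.1 182.3  80.4] [-1.   0.1  2.9] 10.225855500236134 29.3025004863739 5.2083
False
[583.1 321.2  80.4] [ 6.9  0.5 -0.1] 10.266740325213204 29.21857863664627 6.7417
True
[583.4 323.9  80.3] [-0.5 -1.9  5.5] 10.401598928295728 29.910006523132324 7.0833
```

```bash
python3 - <<'E'
from h import *
np.set_printoptions(precision=1,suppress=True)
print(r.servo_line([583.4,332,80],max_speed=30,guard=20),readout.read_eef_pos())
jaws.gripper_to(40,30);r.servo_line([583,324,170])
r.move_ptp([470,-250,280],[180,0,0]);shoot("w2");print(readout.read_clock())
cv2.imwrite("pics/top2.png",imaging.camera("top")[:,:,::-1])
for p,o in (([495,-299,110],[180,45,-4]),([490,-376,110],[180,45,-4]),([495,-299,250],[180,45,-4])): print(np.array(kin.inverse_kinematics(p,o)))
E
```

```text
True [583.3 323.5  80.3]
10.8083
[ 38.3  52.  -32.9  75.2  27.4 106.1 -92.3]
[ 41.   53.9 -30.2  69.9  30.9 108.  -85.3]
[ 21.8  40.7  -2.8  70.7  13.4 112.2 -74.9]
```

View pics/w2.png

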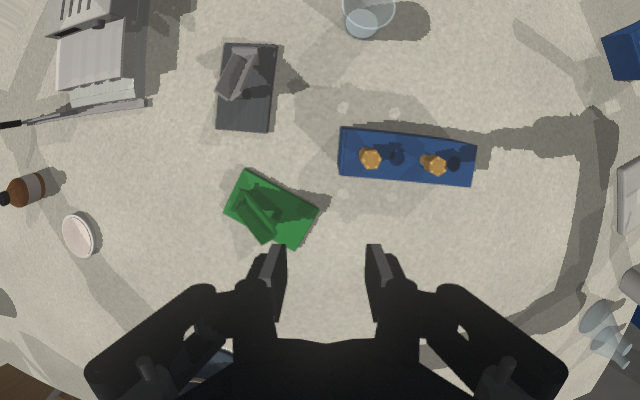

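The wrist picture shows the caps at (371,160) and (437,166), the grey rest at about (247,88) with its corners at (224,43), (278,45), (268,133) and (216,128), and the shutter open.

```bash
python3 - <<'E'
from h import *
np.set_printoptions(precision=1,suppress=True)
W=lambda u,v,z:wpx("w2",u,v,z)
print("caps",W(371,160,128),W(437,166,128))
R=[W(*p,12) for p in((224,43),(278,45),(268,133),(216,128))];print("rest",np.array(R),np.mean(R,0))
print("rack",[W(*p,87) for p in((341,127),(477,146),(471,187),(340,173))])
import cv2
a=cv2.imread("pics/top0.png");b=cv2.imread("pics/top2.png");d=cv2.absdiff(a[150:215,350:400],b[150:215,350:400]);print("rest change top",(d.max(2)>40).sum())
w=cv2.imread("pics/w2.png");cv2.imwrite("pics/c3.png",cv2.convertScaleAbs(cv2.resize(w[30:145,200:300],None,fx=5,fy=5,interpolation=2),alpha=1.5))
E
```

```text
caps [ 494.5 -295.3  128. ] [ 489.7 -369.9  128. ]
rest [[ 653.2 -100.3   12. ]
 [ 643.6 -180.2   12. ]
 [ 516.6 -165.1   12. ]
 [ 527.   -86.6   12. ]] [ 585.1 -133.    12. ]
rack [array([ 527.3, -265.1,   87. ]), array([ 511. , -439.9,   87. ]), array([ 457.1, -436.6,   87. ]), array([ 472.4, -264.5,   87. ])]
rest change top 0
```

View pics/c3.png

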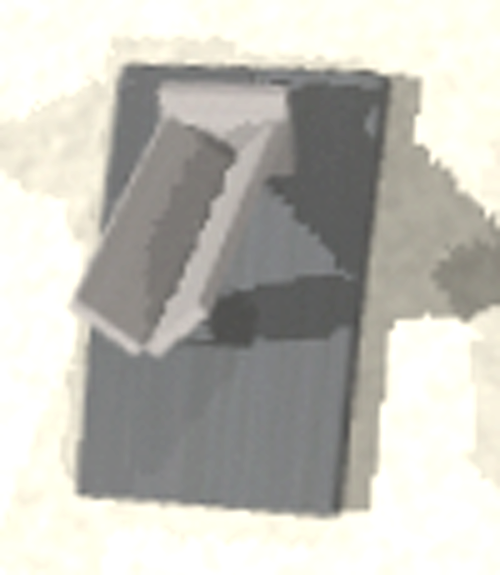

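```bash
cat >>h.py <<'E'
def tcp(G,o): return np.asarray(G,float)+rpy(o)@[0,0,-r.pinch_z]
def st(m=""):
    print(m,np.round(readout.read_eef_pos(),1),np.round(readout.read_contact_force(),1),"gap %.1f grip %.1f t %.1f"%(readout.read_finger_gap(),readout.read_grip_force(),readout.read_clock()))
def frame(yaw):
    R=rpy([0,0,yaw]);return R@[-.5**.5,0,.5**.5],R@[.5**.5,0,.5**.5]   # tube axis towards cap, upward normal
def pick(cap,yaw=-4,b=35):
    o=[180,b,yaw];G=np.array([*cap,117.])
    jaws.gripper_to(45,30);r.move_ptp(tcp(G+[0,0,90],o),o);r.servo_line(tcp(G,o),o,guard=12);jaws.gripper_to(10,35);st("picked")
    r.servo_line(tcp(G+[0,0,130],o),o);st("lifted")
def lay(origin,yaw,b=35):
    a,n=frame(yaw);o=[180,b-45,yaw];R=rpy([0,0,yaw])
    G=np.r_[origin,0]+R@[-42,0,115]-11*a
    r.servo_line(tcp(G+70*n+6*a+[0,0,20],o),o);st("above rest")
    r.servo_line(tcp(G+20*n+6*a,o),o);print(r.servo_line(tcp(G+6*a,o),o,max_speed=40,guard=5))
    print(r.servo_line(tcp(G-4*a,o),o,max_speed=30,guard=5));st("laid")
    jaws.gripper_to(45);r.servo_line(tcp(G,o)-70*rpy(o)[:,2],o);st("off")
E
python3 - <<'E'
from h import *
pick([494.8,-297]);lay([585,-134],-6.8)
r.servo_line([480,-134,260],[180,0,0]);shoot("w3");w=cv2.imread("pics/w3.png")
cv2.imwrite("pics/top3.png",imaging.camera("top")[:,:,::-1])
cv2.imwrite("pics/c4.png",cv2.resize(w[20:220,220:460],None,fx=3,fy=3))
E
```

```text
picked [ 484.5 -296.5  103.3] [ 0.8 -0.9  5.1] gap 10.3 grip 15.1 t 12.9
lifted [ 483.6 -296.2  230.7] [-0.4 -0.1 -1.2] gap 10.2 grip 11.1 t 13.9
above rest [ 599.4 -136.3  162.7] [-0.1 -0.2  0.4] gap 10.1 grip 16.9 t 15.4
False
True
laid [ 553.7 -130.3   89.6] [-1.4  0.6  6. ] gap 10.2 grip 11.6 t 17.0
off [ 541.7 -129.2  157.3] [-0.9  0.2 -0.3] gap 44.8 grip 0.0 t 18.0
```

View pics/c4.png

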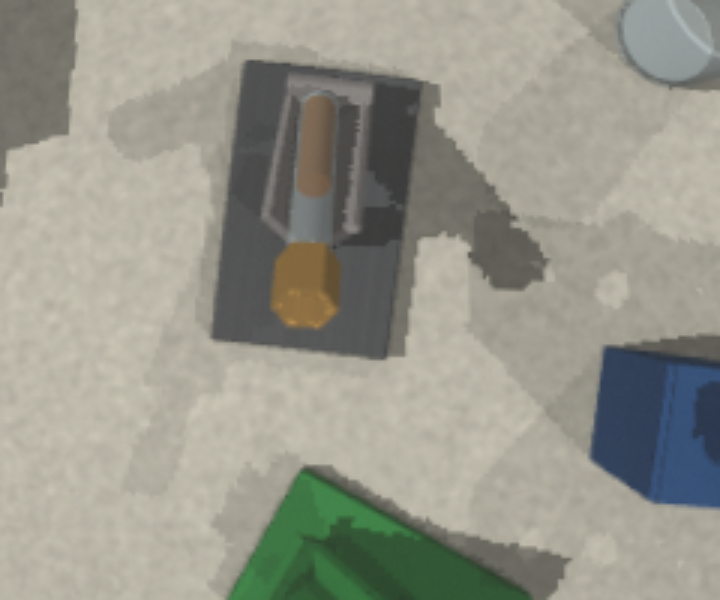

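The crop shows tube 1 lying in the grey rest, with its cap end at about (305,308) in the crop, down against the stop. Next is the regrip and the move to the lane.

```bash
cat >>h.py <<'E'
def regrip(origin,yaw,s=8,b=45):
    a,n=frame(yaw);o=[180,b,yaw];R=rpy([0,0,yaw]);G=np.r_[origin,0]+R@[-42,0,115]-s*a
    jaws.gripper_to(45,40);r.move_ptp(tcp(G+75*n,o),o);print(r.servo_line(tcp(G,o),o,guard=12));jaws.gripper_to(0,40);st("regrip")
    r.servo_line(tcp(G+12*n+6*a,o),o,max_speed=60);r.servo_line(tcp(G+12*n+90*a,o),o);st("out")
E
python3 - <<'E'
from h import *
np.set_printoptions(precision=1,suppress=True)
print("cap end",wpx("w3",321.7,123.3,115)); a,n=frame(-6.8);print("pred",np.r_[585,-134,0]+rpy([0,0,-6.8])@[-42,0,115])
R=[wpx("w3",220+u/3,20+v/3,12) for u,v in((245,62),(424,82),(387,358),(212,340))];print(np.array(R),np.mean(R,0))
F=np.array([590,117.,0])
for y in(51,-17):
  for x,z in((-170,60),(-140,46),(-27,44)):
    print(kin.inverse_kinematics(tcp(F+rpy([0,0,-.9])@[x,y,z],[180,0,-.9]),[180,0,-.9]))
E
```

```text
cap end [ 541.7 -128.4  115. ]
pred [ 543.3 -129.   115. ]
[[ 652.3 -100.4   12. ]
 [ 643.2 -179.6   12. ]
 [ 516.9 -163.6   12. ]
 [ 525.3  -85.1   12. ]] [ 584.4 -132.2   12. ]
[  14.3   28.7  -51.6  123.4   33.6   42.9 -150.4]
[  10.3   30.4  -45.3  120.7   32.6   41.8 -147.2]
[   9.6   37.6  -41.9  106.8   33.    48.4 -140. ]
[  20.7   25.5  -48.3  126.2   29.9   40.1 -139.3]
[  17.2   28.1  -43.5  123.3   30.6   39.7 -138.1]
[  16.6   36.4  -42.   109.1   32.8   47.1 -133.9]
```

```bash
cat >>h.py <<'E'
F=np.array([590,117.,0]);IY=-.9
def inc(x,y,z): return F+rpy([0,0,IY])@[x,y,z]
O=[180,0,IY]
def go(x,y,z,**k): return r.servo_line(tcp(inc(x,y,z),O),O,**k)
E
python3 - <<'E'
from h import *
regrip([585,-133.5],-6.8)
r.servo_line([470,0,170],O);st("mid");go(-140,51,90);go(-130,51,50,max_speed=80);st("before lane")
shoot("w4");cv2.imwrite("pics/scene4.png",imaging.camera("scene")[:,:,::-1])
w=cv2.imread("pics/w4.png")[:300,140:540];s=cv2.imread("pics/scene4.png")[170:270,310:490]
cv2.imwrite("pics/c5.png",np.vstack([cv2.resize(w,(500,375)),cv2.resize(s,(500,225))[:225]]))
E
```

```text
False
regrip [ 535.9 -127.5   96. ] [-0.6  0.7 -0.3] gap 0.1 grip 0.0 t 21.2
out [ 481.1 -121.2  167.8] [-0.   0.6 -0.1] gap -0.0 grip 0.0 t 22.3
mid [470.8  -0.6 169.9] [ 0.9 -0.1  0.5] gap 0.0 grip 0.0 t 23.3
before lane [460.7 170.2  31. ] [ 0.6  0.  -0.4] gap 0.1 grip 0.0 t 25.4
```

View pics/c5.png

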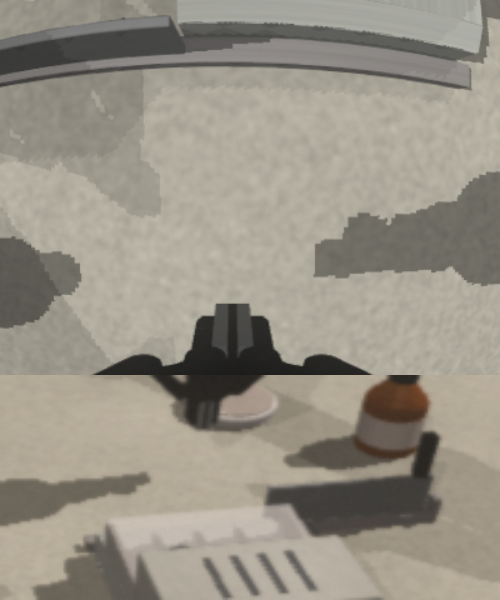

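The fingers are closed on nothing, so the regrip missed. I'll look at the rest.

```bash
python3 - <<'E'
from h import *
go(-150,30,150);jaws.gripper_to(45,40);r.move_ptp([480,-134,260],[180,0,0]);shoot("w5");w=cv2.imread("pics/w5.png");st()
cv2.imwrite("pics/c6.png",cv2.resize(w[20:220,220:460],None,fx=3,fy=3))
s=imaging.camera("scene")[:,:,::-1];cv2.imwrite("pics/scene6.png",s)
E
```

```text
[ 479.9 -132.1  259.4] [ 1.   0.1 -0.5] gap 44.9 grip 0.0 t 28.1
```

View pics/c6.png

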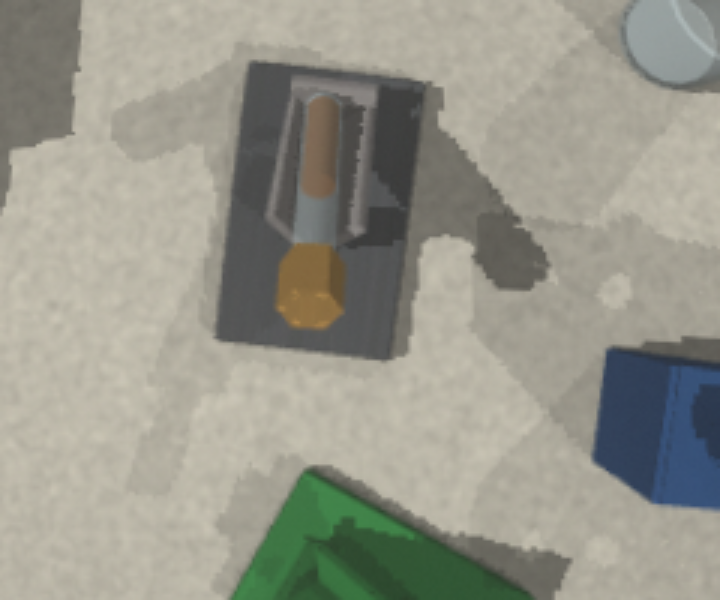

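The tube is undisturbed at crop (310,310). The fingertips seem to end about 28 mm short of the nominal TCP: the first grip was marginal and the second missed. A quick touch on bare table will measure this.

```bash
python3 - <<'E'
from h import *
jaws.gripper_to(0,30);r.move_ptp([480,0,60],[180,0,0]);r.servo_line([480,0,25],max_speed=80,guard=6)
print(r.servo_line([480,0,-30],max_speed=25,guard=5));st("touch")
r.servo_line([480,0,60]);jaws.gripper_to(22)
print(r.servo_line([480,0,-30],max_speed=25,guard=5));st("touch 22");r.servo_line([480,0,150])
E
```

```text
True
touch [480.    0.  -28.8] [-0.1  0.9  5.3] gap -0.1 grip 2.4 t 32.1
True
touch 22 [480.   -0.  -28.8] [ 0.1 -1.   4.7] gap 22.1 grip 2.4 t 36.5
```

```bash
sed -i 's/-r.pinch_z\]/47.0]/' h.py; python3 - <<'E'
from h import *
regrip([585,-133.5],-6.8)
E
```

```text
False
regrip [ 516.7 -125.1   76.7] [ 1.4 -0.2  3.2] gap 21.1 grip 39.0 t 40.1
out [ 461.3 -118.9  147.8] [-0.2  0.7 -0.7] gap 21.1 grip 39.0 t 41.2
```

```bash
python3 - <<'E'
from h import *
r.servo_line([450,0,130],O);st("mid");go(-140,51,90);go(-130,51,52,max_speed=80);st("before lane")
shoot("w7");w=cv2.imread("pics/w7.png")[:300,140:540]
s=imaging.camera("scene")[170:270,310:490,::-1]
cv2.imwrite("pics/c7.png",np.vstack([cv2.resize(w,(500,375)),cv2.resize(s,(500,225))]))
E
```

```text
mid [451.   -0.5 130. ] [ 0.8 -0.1  0.4] gap 21.2 grip 39.0 t 42.1
before lane [460.6 170.2   4.6] [-0.2 -0.6 -0.4] gap 20.8 grip 39.0 t 44.2
```

View pics/c7.png

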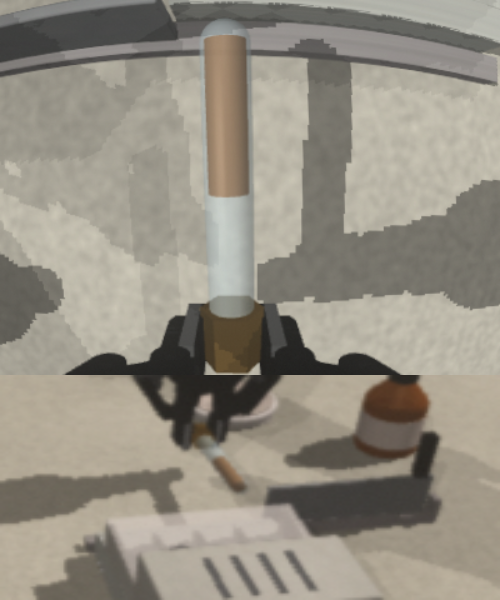

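The tube is held straight. Its tip is at crop (225,30), just right of the shutter edge (178,30), so I'll insert it, shifted 2 mm right.

```bash
cat >>h.py <<'E'
def insert(y):
    go(-130,y,46,max_speed=60);print("ins",go(-27,y,44.5,max_speed=60,guard=8));st("in")
def release_push(y):
    go(-27,y,43.5,max_speed=20,guard=6)
    jaws.gripper_to(40,30);go(-27,y,110);go(-70,y,110);jaws.gripper_to(0)
    go(-70,y,62,max_speed=100);st("push from")
    print("p1",go(-14,y,62,max_speed=40,guard=10));st()
E
python3 - <<'E'
from h import *
insert(49)
E
```

```text
ins False
in [563.4 166.5  -2.5] [-0.7 -0.9 -1.9] gap 21.3 grip 39.0 t 46.4
```

```bash
sed -i 's/go(-70,y,62,max/go(-70,y,52,max/; s/go(-14,y,62,max_speed=40,guard=10)/go(-9,y,52,max_speed=40,guard=12)/' h.py; python3 - <<'E'
from h import *
release_push(49)
shoot("w8");go(-70,49,130);cv2.imwrite("pics/top8.png",imaging.camera("top")[:,:,::-1])
r.move_ptp(tcp(inc(-60,30,200),O),O);shoot("w9");cv2.imwrite("pics/c8.png",np.hstack([cv2.resize(cv2.imread("pics/w8.png")[0:280,170:450],(400,400)),cv2.resize(cv2.imread("pics/w9.png")[0:280,180:460],(400,400))]))
st()
E
```

```text
push from [521.1 167.4   5.2] [ 0.5 -0.6 -0.2] gap 0.0 grip 0.0 t 49.2
p1 True
 [566.4 166.1   4.3] [-0.5 -0.5 -0. ] gap 0.3 grip 0.0 t 50.4
 [530.2 147.5 152.1] [-1.1  0.2 -0.1] gap 0.1 grip 0.0 t 51.6
```

View pics/c8.png

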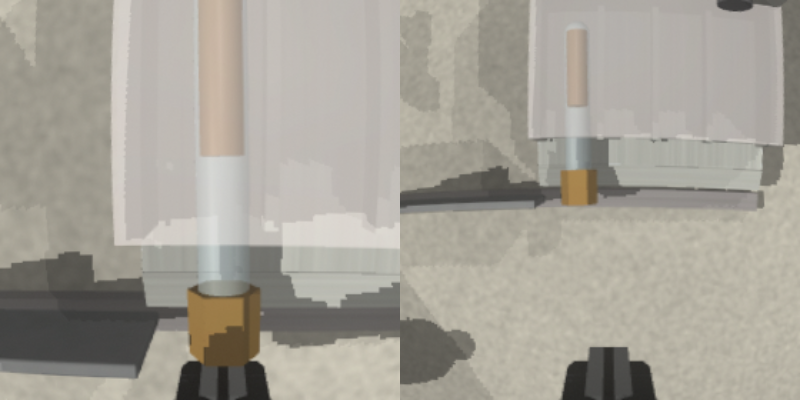

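The tube is in lane 1 but about 11 mm short of home: its cap, at crop (222,325), still sticks out over the ramp. I'll push harder.

```bash
cat >>h.py <<'E'
def push(y,g=30,z=52):
    go(-70,y,120);go(-70,y,z);print("pA",go(-28,y,z,max_speed=60,guard=g));print("pB",go(-7,y,z,max_speed=30,guard=g));st("push end")
    p=np.array(readout.read_eef_pos());print("inc x of TCP",(rpy([0,0,-IY])@(p-F))[0])
E
python3 - <<'E'
from h import *
push(49);shoot("w10");go(-70,49,120)
push(49,40,56);go(-70,49,120)
E
```

```text
pA False
pB True
push end [568.2 166.4   4. ] [-0.1 -0.6  0.5] gap -0.2 grip 0.0 t 54.3
inc x of TCP -22.52755142953518
pA False
pB False
push end [576.4 166.1   8.7] [-16.9  -2.1  14.4] gap 0.1 grip 8.5 t 57.6
inc x of TCP -14.383336831844444
```

```bash
python3 - <<'E'
from h import *
r.move_ptp(tcp(inc(-60,30,200),O),O);shoot("w11");a=cv2.imread("pics/w11.png")
cv2.imwrite("pics/c9.png",np.hstack([cv2.resize(a[60:160,250:350],(400,400),interpolation=2),cv2.resize(imaging.camera("scene")[190:270,330:410,::-1],(400,400),interpolation=2)]));st()
E
```

```text
[529.9 147.6 151.6] [ 0.3  0.1 -0.7] gap 0.1 grip 0.0 t 58.9
```

View pics/c9.png

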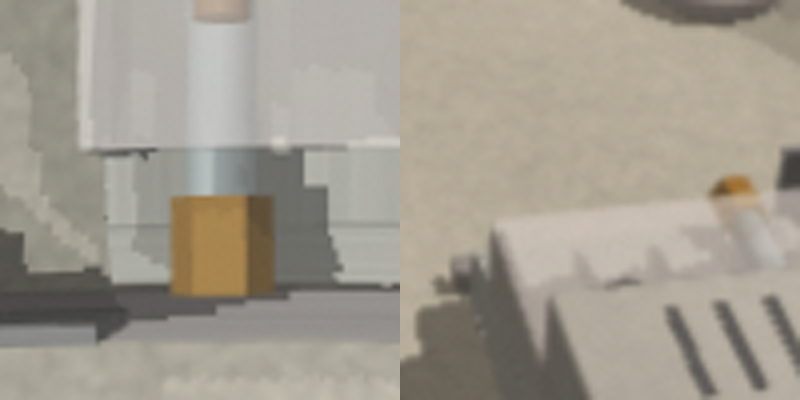

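```bash
python3 - <<'E'
from h import *
I=lambda p:np.round(rpy([0,0,-IY])@(p-F),1)
W=lambda u,v,z:I(wpx("w11",250+u/4,60+v/4,z))
print("cap end",W(212,296,54),W(212,296,44),"cap front",W(212,196,54),"hood",W(85,149,70),W(275,140,70),"edge",W(110,284,28),"edge R",W(395,287,28))
print("bottom cap width",W(172,250,44),W(273,250,44))
push_est=-14.4+11;print(push_est)
E
```

```text
cap end [-4.2 50.5 54. ] [-4.8 51.3 44. ] cap front [17.7 50.3 54. ] hood [27.9 75.1 70. ] [28.8 36.3 70. ] edge [-2.4 77.  28. ] edge R [-3.7  8.9 28. ]
bottom cap width [ 5.8 60.2 44. ] [ 5.5 37.5 44. ]
-3.4000000000000004
```

Tube 1 is home: its cap end is about 2 mm before the edge, relative to the measured edge. Now I'll check the rest by code before tube 3.

```bash
cat >>h.py <<'E'
def restdiff(save=None):
    b=imaging.camera("top")[:,:,::-1]
    if save: cv2.imwrite(save,b)
    a=cv2.imread("pics/top2.png")
    return int((cv2.absdiff(a,b)[145:225,345:405].max(2)>30).sum())
E
python3 - <<'E'
from h import *
print("diff",restdiff("pics/top12.png"))
r.move_ptp([470,-250,280],[180,0,0]);shoot("w12");print("diff",restdiff("pics/top13.png"))
a=cv2.imread("pics/w2.png");b=cv2.imread("pics/w12.png")
print("wrist diff rest",(cv2.absdiff(a,b)[35:140,210:300].max(2)>30).sum(),"rack",(cv2.absdiff(a,b)[120:195,330:485].max(2)>30).sum());st()
t=a[36:140,208:290];m=cv2.matchTemplate(b[20:160,190:310],t,cv2.TM_CCOEFF_NORMED);print(cv2.minMaxLoc(m),"expect",(18,16))
E
```

```text
diff 419
diff 0
wrist diff rest 77 rack 966
 [ 470.5 -248.5  279.6] [0.4 1.2 0. ] gap 0.3 grip 0.0 t 60.6
(0.13340440392494202, 0.99097740650177, (38, 36), (18, 16)) expect (18, 16)
```

```bash
python3 - <<'E'
from h import *
pick([489.8,-372.5]);print("gap ok",readout.read_finger_gap()>15,"restdiff",restdiff("pics/top14.png"))
E
```

```text
picked [ 463.3 -370.9   79.7] [-1.2  0.1  3.2] gap 19.7 grip 34.2 t 62.9
lifted [ 462.4 -370.4  207.4] [-0.1  1.  -0.8] gap 19.9 grip 34.2 t 63.9
gap ok True restdiff 0
```

```bash
python3 - <<'E'
from h import *
lay([585,-134],-6.8)
r.servo_line([480,-134,260],[180,0,0]);shoot("w15");
a=cv2.imread("pics/w3.png");b=cv2.imread("pics/w15.png")
t=a[35:145,285:365];m=cv2.matchTemplate(b[15:175,255:395],t,cv2.TM_CCOEFF_NORMED);print(cv2.minMaxLoc(m),"expect",(30,20));st()
E
```

```text
above rest [ 604.2 -136.9  134.8] [-0.7 -0.2 -1.2] gap 19.5 grip 34.2 t 66.0
False
True
laid [ 557.8 -129.3   64.2] [ 1.7 -0.1 -0.4] gap 19.6 grip 34.2 t 67.5
off [ 546.6 -129.7  129.5] [-0.7 -0.3 -0.4] gap 45.0 grip 0.0 t 68.4
(0.0050816782750189304, 0.9875855445861816, (48, 50), (30, 20)) expect (30, 20)
 [ 479.5 -133.8  259. ] [-0.   0.4  0.5] gap 45.1 grip 0.0 t 69.6
```

Tube 3 lies exactly as tube 1 did (match 0.988, no shift). Next I'll regrip it and go to lane 3.

```bash
python3 - <<'E'
from h import *
regrip([585,-133.5],-6.8)
if readout.read_finger_gap()>15:
    r.servo_line([450,0,130],O);go(-140,-18,90);go(-130,-18,52,max_speed=80);st("before lane");shoot("w16")
    if readout.read_finger_gap()>15: insert(-18)
E
```

```text
False
regrip [ 516.8 -124.7   76.8] [2.3 0.8 2.3] gap 19.0 grip 39.1 t 71.7
out [ 461.3 -119.   147.8] [-0.4  0.6 -1.2] gap 19.5 grip 39.0 t 72.8
before lane [459.7 101.2   5. ] [ 0.5  0.8 -0.3] gap 19.4 grip 39.0 t 75.5
ins False
in [562.4  99.4  -2.5] [0.5 0.9 0.2] gap 19.7 grip 39.0 t 77.6
```

```bash
sed -i 's/go(-70,y,52,max/go(-70,y,56,max/; s/go(-9,y,52,max_speed=40,guard=12)/go(-7,y,56,max_speed=30,guard=40)/' h.py; python3 - <<'E'
from h import *
release_push(-18);p=np.array(readout.read_eef_pos());print((rpy([0,0,-IY])@(p-F))[0])
go(-70,-18,120);r.move_ptp(tcp(inc(-60,30,200),O),O);shoot("w17");a=cv2.imread("pics/w17.png")
cv2.imwrite("pics/c10.png",cv2.resize(a[40:165,240:440],(800,500),interpolation=2));st()
E
```

```text
push from [519.9 100.5   9.1] [-0.1  0.3  0.7] gap -0.1 grip 0.0 t 80.4
p1 False
 [575.1  99.8   8.4] [-15.8  -0.   11.7] gap -0.1 grip 8.4 t 82.6
-14.622247371356346
 [530.4 147.1 151.9] [0.4 0.3 0.9] gap 0.4 grip 0.0 t 83.9
```

View pics/c10.png

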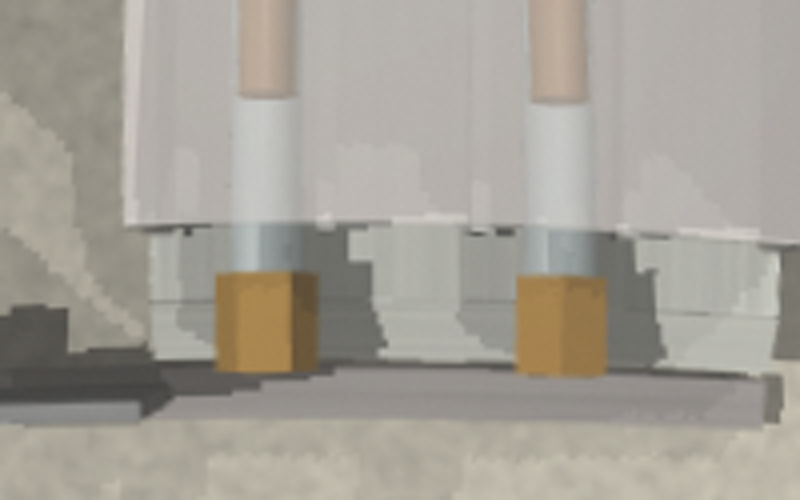

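The crop shows both caps flush at the front edge (266,372 and 562,376), in lanes 1 and 3. Now I'll close the shutter.

```bash
python3 - <<'E'
from h import *
jaws.gripper_to(60,30);r.move_ptp([582,324,150],O);print(r.servo_line([582,324,54],guard=12));jaws.gripper_to(0,40);st("grip")
x=readout.read_eef_pos()[0]
print(r.servo_line([x-2.2,186,54],max_speed=100,guard=15));st()
print(r.servo_line([x-2.5,168,54],max_speed=30,guard=15));st()
print(r.servo_line([x-2.5,166,54],max_speed=30,guard=25));st()
jaws.gripper_to(40);r.servo_line([x-2.4,177,160]);shoot("w18");cv2.imwrite("pics/top18.png",imaging.camera("top")[:,:,::-1]);st()
E
```

```text
False
grip [582.3 324.1  54.7] [-0.1 -1.   4.2] gap 11.1 grip 40.8 t 86.5
False
 [579.1 184.8  54.6] [-3.2  0.4 10.1] gap 11.2 grip 41.7 t 88.1
True
 [579.  178.4  54.8] [1.  0.4 0.7] gap 11.1 grip 41.0 t 88.5
True
 [579.1 179.2  54.9] [ 1.9  3.  -1.1] gap 11.0 grip 46.0 t 89.0
 [579.1 176.5 158.7] [ 0.4 -0.2  0.2] gap 39.9 grip 0.0 t 90.3
```

```bash
python3 - <<'E'
from h import *
o=readout.read_orientation();r.servo_line([579,178,54],guard=15);jaws.gripper_to(0,40);st("grip")
print(r.servo_line([579,173,54],max_speed=20,guard=35));r.pause(.4);st("pressed")
jaws.gripper_to(40);r.servo_line([579,178,160]);r.servo_line([480,120,260]);cv2.imwrite("pics/top19.png",imaging.camera("top")[:,:,::-1])
a=cv2.imread("pics/top0.png");b=cv2.imread("pics/top19.png")
for n,s in (("beaker",np.s_[130:165,418:460]),("bottle",np.s_[215:250,165:235]),("dish",np.s_[255:295,212:255])):print(n,(cv2.absdiff(a[s],b[s]).max(2)>30).sum())
t=a[155:195,225:275];t=a[172:190,244:262];m=cv2.matchTemplate(b[165:197,230:276],t,cv2.TM_CCOEFF_NORMED);print(cv2.minMaxLoc(m),"expect (14,7) shift px*2.4mm")
E
```

```text
grip [579.8 179.4  55.4] [1.3 3.2 4.1] gap 11.2 grip 41.2 t 91.5
False
pressed [579.8 179.5  55.5] [ 2.6 13.2 -0.7] gap 11.5 grip 45.0 t 92.3
beaker 7
bottle 152
dish 80
(-0.3407709002494812, 0.5049268007278442, (2, 14), (28, 8)) expect (14,7) shift px*2.4mm
```

```bash
python3 - <<'E'
from h import *
r.move_ptp([450,-250,300],[180,0,0]);r.pause(.5);cv2.imwrite("pics/top20.png",imaging.camera("top")[:,:,::-1]);cv2.imwrite("pics/scene20.png",imaging.camera("scene")[:,:,::-1])
for n,L in (("top",(("beaker",np.s_[130:165,418:460]),("bottle",np.s_[215:250,165:195]),("dish",np.s_[255:295,212:255]),("track+shutter",np.s_[175:192,190:325]),("handle",np.s_[172:190,244:262]))),("scene",(("handle",np.s_[195:225,390:420]),("bottle",np.s_[160:210,435:470]),("dish",np.s_[170:195,372:415]),("shutter",np.s_[215:245,345:470])))):
    a=cv2.imread(f"pics/{n}0.png");b=cv2.imread(f"pics/{n}20.png")
    for k,s in L:print(n,k,(cv2.absdiff(a[s],b[s]).max(2)>30).sum())
a=cv2.imread("pics/top0.png");b=cv2.imread("pics/top20.png")
m=cv2.matchTemplate(b[165:197,230:276],a[172:190,244:262],cv2.TM_CCOEFF_NORMED);print(cv2.minMaxLoc(m))
st()
E
```

```text
top beaker 0
top bottle 0
top dish 2
top track+shutter 208
top handle 69
scene handle 198
scene bottle 0
scene dish 0
scene shutter 209
(-0.38236114382743835, 0.873069167137146, (24, 14), (16, 6))
 [ 450. -250.  300.] [ 0.5 -0.1  0. ] gap 40.0 grip 0.0 t 96.8
```

```bash
python3 - <<'E'
from h import *
m=lambda:np.round(np.mean([readout.read_eef_pos() for _ in range(20)],0),2)
jaws.gripper_to(40,40);r.move_ptp([579.5,179,160],O);r.servo_line([579.5,179,60],guard=15);jaws.gripper_to(0,40);print(m())
print(r.servo_line([579.5,165,60],max_speed=30,guard=38));print(m());r.pause(.3);st();print(m())
print(r.servo_line([579.5,162,60],max_speed=30,guard=38));print(m());st()
E
```

```text
[580.17 179.23  61.2 ]
False
[580.22 178.37  61.58]
 [580.2 178.3  61.6] [ 5.2 24.6 -9.2] gap 10.8 grip 40.4 t 100.8
[580.22 178.33  61.58]
False
[580.24 178.37  61.67]
 [580.2 178.4  61.7] [  6.7  29.9 -12.9] gap 11.4 grip 41.2 t 101.0
```

```bash
python3 - <<'E'
from h import *
r.servo_line([579.5,177.5,60],max_speed=30);jaws.gripper_to(40);r.servo_line([579.5,178.5,170]);r.servo_line([480,120,280]);st()
r.finish_job()
E
```

```text
[480.  119.9 279.6] [-0.2  0.2 -0.7] gap 39.9 grip 0.0 t 104.2
the job is handed in; nothing more can be done
```

The job is handed in at 104 s: the two tubes present (places 1 and 3) are fully home in lanes 1 and 3, the shutter is pressed closed against its stop, and the bottle, beaker and dish did not move; the first regrip of tube 1 closed on nothing, because the fingertips end about 29 mm short of the stated TCP, and I repeated it.

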